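# Seat and lock the cover plate of a wiring enclosure

## Task

Close the grey wiring enclosure: its loose cover plate is sitting too far forward on four push-in clips, so push the plate back against the enclosure's far wall and press it down until it is seated level and fully home in its recess all round. Then swing the turn-button on the far wall over the plate to lock it, until it points straight across the plate, and leave the jar, the sanding block and the solder spool beside it where they are.

Things in the scene. Friction and masses are not known exactly. Their poses are not given: they have to be found in the camera images.
- enclosure: Grey open-topped wiring enclosure fixed to the bench, 174 (x) by 119 (y) mm, mounting ears out to y = +-80 mm. Origin: centre of its underside, on the bench; z up; +x points from its low near wall to the far wall with the turn-button. Near wall: x = -85 to -77 mm, top 48 mm above the bench. Side walls (8 mm thick, inside at y = +-51.5) and far wall (x = 77 to 89 mm): top 57 mm.
- seat (a point): Centre of the cover's seat, 45 mm above the enclosure's origin, same axes: the level of the ledge round the 154 x 103 mm recess that the cover must lie on. Four round push-in clips at x = +-50, y = +-32 mm from here carry the cover, heads at first 5 to 8 mm above this level, each different. Each goes down under about 6 N and stays where it was pushed, without springing back.
- cover: Loose flat aluminium plate, 150 (x) by 100 (y) by 10 mm. Origin: centre of its underside; z up, x along the enclosure's. At first it rests on the clips between the side walls, slightly tilted, 20 to 30 mm too far towards the near wall and overhanging it, so it cannot go down there. Seated, its origin is at the seat's centre (2 mm play along x), its top 2 mm below the side walls' tops.
- turn_button (a joint): Steel bar 14 mm wide, reaching 45 mm from a pivot at x = 83, y = 0 mm of the enclosure; underside 57.5, top 62.5 mm above the bench: it passes over the cover only when that is down. Rad, anticlockwise from above: 0 = along the far wall to the enclosure's +y, 1.57 = across the cover to -x. Starts at 0 to 0.35, stops at 1.65; about 1 N at the post turns it; stays where left.
- button_post (a point): Top centre of the black upright finger post (10 mm diameter, 19 mm tall above the bar) on the turn-button's bar, 38 mm from the pivot; 81.5 mm above the enclosure's origin.
- jar: Dark screw-top jar, 64 mm diameter, 96 mm tall, a bystander to the enclosure's right (-y). Origin: centre of its underside.
- sander: Cork sanding block 62 x 98 x 29 mm, a bystander to the enclosure's left (+y). Origin: centre of its underside.
- spool: Spool of solder, 54 mm diameter, 37 mm tall, a bystander to the enclosure's right and nearer the robot. Origin: centre of its underside.

How it is judged:
By the outcome, as a careful person would: the job done as asked, in the order asked, and still so for the second after the job is handed in, with the robot touching nothing.
It also fails if it takes over 50 s, if anything falls off the work surface, if the arm or the gripper's body presses on something with over 40 N, if the wrist force passes 120 N, or if a joint passes its speed limit or range.

## Robot

A 6-joint arm with a two-finger parallel gripper is mounted at the origin on a cart in front of the work surface, level with it; the furniture and walls round the work are solid. World frame = base frame: x ahead of the robot, y to its left, z up, the work surface at z = 0. Lengths are in mm, angles in rad, forces in N, time in s.
With the tool pointing down it reaches from about 350 to 875 mm from the base axis. Payload 4.2 kg.
Tool frame: the origin (TCP) lies at the very end of the fingers, on their centre line; the grasp point (between the pads) lies 19 mm behind it; z points along the fingers, y is the line along which they close (so a half turn about z gives the same grasp; the last joint's range is limited). The gripper opens to 85 mm and grips with 20 to 120 N. Pads are 22 mm wide; open, the fingers measure 114 mm over their backs; the gripper's body (76 mm by 85 mm) begins 54 mm behind the grasp point. The pads swing forward as they close: fully open they stand 13 mm farther back than shut.
Start: joints at [-0.954, 0.385, 0.008, 0, -1.194, -0.259], TCP at [218.898, -585.391, 210.912] pointing down, gripper open.
Joint ranges: [-3.14, 3.14], [-1.21, 2.06], [-1.07, 1.41], [-3.16, 2.05], [-2.99, -0.16], [-3.1, 3.1]. Speed limits (rad/s): [2.79, 2.79, 3.14, 3.14, 3.14, 3.14].

## Interface

Orientations are given as a unit quaternion [x, y, z, w].
In Python, from bench import arm, optics gives the robot as it stands. The module is installed in compiled form; this text tells all that it offers.
- The arm moves only by the tool step_arm, never from a script. Its argument "motion" is a list of rows, each an object with "dr": the turn, a rotation vector about the tool's x, y, z in units of 8 degrees (1.0 is 8 degrees), a list of three; "slide": the shift along the tool's x, y, z in mm, a list of three; "jaw": the finger opening in mm, from 0 to 85.4. A call has exactly 8 rows; each row is the pose to reach, as a shift and turn from the pose commanded when the call began, along the tool's axes at that moment; what a row does not reach only later rows make up. A row lasts 1/8 s, in which the tool goes at most 62.5 mm and 10.7 degrees, less where a joint would pass 70% of its speed; a pose out of reach is approached as far as the arm can. A call with a gripper value outside its range is refused whole. The fingers move at their own pace and stop on an object; the grip force is fixed at half the most. Time passes only in rows, so rows that repeat a pose let the fingers close, or fill a call up. It gives the time, the measured TCP pose, the force, the opening and the grip force at its end, in the units of the state.
- arm.read_state(): the state, without advancing time (a new reading comes with each control period).
- optics.get_image(name): name is "scene" or "top" or "wrist"; returns the picture (420x560x3 uint8, blue, green, red); there is no depth.
- optics.camera_info(name): a dict with "camera_matrix" (3x3 intrinsics, pixels), "view" (4x4, takes a point from world to camera coordinates); the wrist camera has in their place "T_tool_cam" (4x4, takes a point from camera to tool coordinates, whose origin is the TCP and whose axes are the flange's). Camera axes: x right, y up, looking along -z (the intrinsics and any distortion apply to the point x, -y, -z); pixel columns grow to the right and rows downward; lengths in mm; the calibration is good to about 2 mm. A picture is of the moment at which its call begins: read the wrist's pose just before it. camera_info takes no time and is no camera call.
- arm.job_done(): hands the job in; it is judged then, once.
The state is a dict: "clock": time; "joints": joint angles; "joint_vel": joint speeds; "joint_efforts": joint torques, N m; "position": TCP position; "ee_rot": TCP orientation; "contact_force": force on the tool from outside, world axes, zero at the start; "wrist_torque": the same for the moment, N m; "gripper_width": finger opening in mm; "grasp_force": force on a finger pad.
Only numpy, scipy, OpenCV 4.12 (cv2) and the standard library are available. Lean on these libraries where they do the work, as an engineer would, in place of code of your own. Each camera call takes 0.05 s, during which the arm holds its last target. There are 200 camera calls.

## Working session

There is one attempt and no reset: what is moved stays moved. The work goes in short steps, Python scripts to look and compute and a tool call to move; the robot and the scene stay as the last step left them, time stands still between calls to the robot, and variables do not carry over. Pictures are saved under pics/ and viewed, at most 10 in all, crops included, and the job is handed in when it is done.

Besides the shell and the picture viewer there is one more tool, called after "Emit:" as name(argument=value, ...), one argument or row to a line, values as JSON. step_arm: Moves the arm, as the interface text tells. Its arguments: {"type":"object","properties":{"motion":{"type":"array","items":{"type":"object","properties":{"dr":{"type":"array","items":{"type":"number"}},"slide":{"type":"array","items":{"type":"number"}},"jaw":{"type":"number"}}}}},"required":["motion"]}

```bash
mkdir -p pics
python3 - <<'E'
from bench import arm, optics
import cv2,json,numpy as np
for n in("scene","top"):
    cv2.imwrite(f"pics/{n}0.png",optics.get_image(n)); i=optics.camera_info(n); print(n,{k:np.round(v,3).tolist() if not isinstance(v,str) else v for k,v in i.items()})
print(arm.read_state())
print(optics.camera_info("wrist"))
E
```

```text
scene {'camera_matrix': [[398.442, 0.0, 277.678], [0.0, 398.442, 212.936], [0.0, 0.0, 1.0]], 'view': [[-0.897, -0.44, -0.023, 535.359], [0.219, -0.49, 0.844, -171.382], [-0.383, 0.752, 0.536, -713.644], [0.0, 0.0, 0.0, 1.0]]}
top {'camera_matrix': [[417.692, 0.0, 273.303], [0.0, 417.692, 204.684], [0.0, 0.0, 1.0]], 'view': [[0.03, -0.999, 0.026, 0.535], [0.998, 0.031, 0.053, -568.881], [-0.053, 0.024, 0.998, -917.131], [0.0, 0.0, 0.0, 1.0]]}
{'clock': 0.1, 'joints': array([-9.54412497e-01,  3.85474611e-01,  6.76340497e-03, -4.46385886e-04,
       -1.19401721e+00, -2.58590901e-01]), 'joint_vel': array([ 0.00155657, -0.00234798,  0.00286963,  0.00164198, -0.00119633,
       -0.00114699]), 'joint_efforts': array([-9.39504498e-04, -3.93320310e+01,  1.88928473e+01,  4.19794008e+00,
       -2.56603016e-03, -7.78762601e-07]), 'position': array([ 218.691277  , -584.88371519,  209.93273897]), 'ee_rot': array([-1.77862665e-01,  9.84054824e-01,  9.62955106e-04, -2.21360615e-04]), 'contact_force': array([-0.77867577, -0.38571556,  0.14526414]), 'wrist_torque': array([-0.04439438,  0.00589426, -0.02410612]), 'grasp_force': 0.0, 'gripper_width': 85.21380700834814}
{'camera_matrix': array([[349.93379192,   0.        , 283.88159369],
       [  0.        , 349.93379192, 218.42729404],
       [  0.        ,   0.        ,   1.        ]]), 'T_tool_cam': array([[ 8.20402648e-04,  9.45936125e-01,  3.24351929e-01,
         8.39660764e+01],
       [ 9.99998800e-01, -3.49913094e-04, -1.50887411e-03,
        -7.90453480e-01],
       [-1.31380354e-03,  3.24352778e-01, -9.45935278e-01,
        -1.62578535e+02],
       [ 0.00000000e+00,  0.00000000e+00,  0.00000000e+00,
         1.00000000e+00]])}
```

View pics/scene0.png

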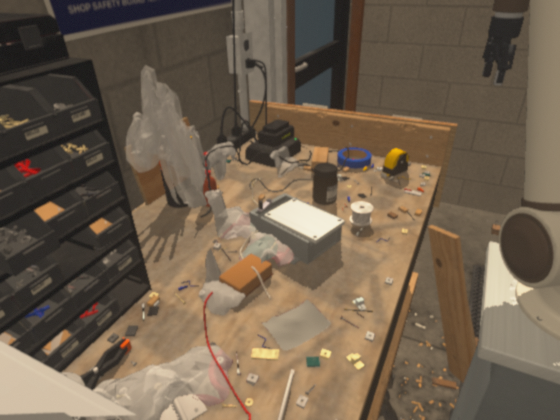

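View pics/top0.png

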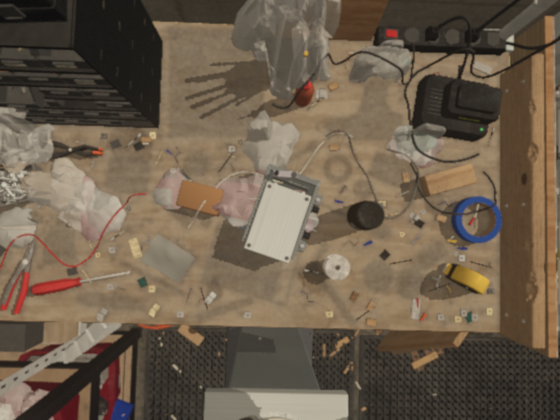

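The cover is white at about (279,220) in the top view. The enclosure is turned by roughly -17°, with its far wall at the top near (290,178). The jar is at (366,215), the spool at (336,267) and the sander at (200,197). Next I'll measure the cover and take a closer look.

```bash
cat > h.py <<'E'
from bench import arm, optics
import cv2,numpy as np
from scipy.spatial.transform import Rotation as R
def cam(n,st=None):
    i=optics.camera_info(n);K=i["camera_matrix"]
    if n=="wrist":
        T=np.eye(4);T[:3,:3]=R.from_quat(st["ee_rot"]).as_matrix();T[:3,3]=st["position"]
        V=np.linalg.inv(T@i["T_tool_cam"])
    else: V=i["view"]
    return K,V
def ray(px,z,K,V):
    C=np.linalg.inv(V); out=[]
    for u,v in np.reshape(px,(-1,2)):
        d=np.linalg.inv(K)@[u,v,1]; d=C[:3,:3]@[d[0],-d[1],-d[2]]; o=C[:3,3]
        out.append(o+d*(z-o[2])/d[2])
    return np.array(out)
def proj(P,K,V):
    P=np.reshape(P,(-1,3)); c=P@V[:3,:3].T+V[:3,3]; c=c*[1,-1,-1]; p=c@K.T; return p[:,:2]/p[:,2:]
E
python3 - <<'E'
from h import *
im=cv2.imread("pics/top0.png");K,V=cam("top")
hsv=cv2.cvtColor(im,cv2.COLOR_BGR2HSV)
m=((hsv[...,2]>165)&(hsv[...,1]<60)).astype(np.uint8)*255
mm=np.zeros_like(m);mm[165:270,235:325]=m[165:270,235:325]
mm=cv2.morphologyEx(mm,cv2.MORPH_OPEN,np.ones((5,5)))
c=max(cv2.findContours(mm,0,2)[0],key=cv2.contourArea)
r=cv2.minAreaRect(c);b=cv2.boxPoints(r);print(r);w=ray(b,62,K,V);print(w.round(1),w.mean(0))
print(np.linalg.norm(np.diff(w,axis=0),axis=1))
for n,p,z in(("jar",(366,212),96),("spool",(336,267),37),("sander",(200,197),29)):print(n,ray(p,z,K,V).round())
cr=cv2.resize(im[155:285,200:390],None,fx=4,fy=4,interpolation=cv2.INTER_CUBIC);cv2.imwrite("pics/topc.png",cr)
E
```

```text
((277.6500244140625, 221.04998779296875), (46.169254302978516, 71.15122985839844), 18.43494987487793)
[[474.   77.1  62. ]
 [618.2  34.2  62. ]
 [590.1 -59.9  62. ]
 [446.1 -16.   62. ]] [532.06869716   8.82738945  62.        ]
[150.38977018  98.15902548 150.52062937]
jar [[ 555. -170.   96.]]
spool [[ 436. -122.   37.]]
sander [[580. 179.  29.]]
```

View pics/topc.png

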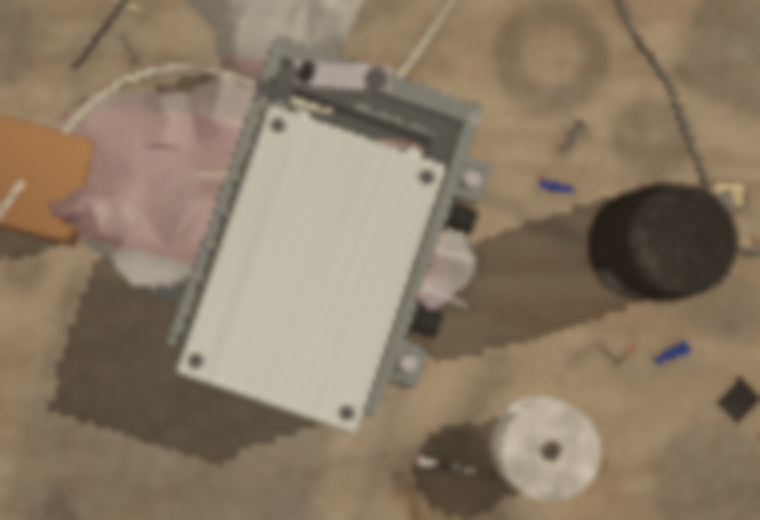

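The cover centre is near (532,9) with yaw about -16.6°. The button starts slightly open. I'll move the wrist camera over the enclosure.

Emit:
step_arm(
  motion=[
    {"slide":[-507,440,50],"dr":[0,0,4.64],"jaw":0},
    {"slide":[-507,440,50],"dr":[0,0,4.64],"jaw":0},
    {"slide":[-507,440,50],"dr":[0,0,4.64],"jaw":0},
    {"slide":[-507,440,50],"dr":[0,0,4.64],"jaw":0},
    {"slide":[-507,440,50],"dr":[0,0,4.64],"jaw":0},
    {"slide":[-507,440,50],"dr":[0,0,4.64],"jaw":0},
    {"slide":[-507,440,50],"dr":[0,0,4.64],"jaw":0},
    {"slide":[-507,440,50],"dr":[0,0,4.64],"jaw":0},
  ],
)

```text
clock: 1.1
position: [451.8, -156.8, 174.6]
ee_rot: [0.144, 0.99, 0.0, -0.0]
contact_force: [0.9, -0.9, 0.1]
gripper_width: -0.2
grasp_force: 0.0
```

Emit:
step_arm(
  motion=[
    {"slide":[-38,180,15],"dr":[0,0,0],"jaw":0},
    {"slide":[-38,180,15],"dr":[0,0,0],"jaw":0},
    {"slide":[-38,180,15],"dr":[0,0,0],"jaw":0},
    {"slide":[-38,180,15],"dr":[0,0,0],"jaw":0},
    {"slide":[-38,180,15],"dr":[0,0,0],"jaw":0},
    {"slide":[-38,180,15],"dr":[0,0,0],"jaw":0},
    {"slide":[-38,180,15],"dr":[0,0,0],"jaw":0},
    {"slide":[-38,180,15],"dr":[0,0,0],"jaw":0},
  ],
)

```text
clock: 2.1
position: [539.1, 2.2, 160.1]
ee_rot: [0.145, 0.989, 0.0, 0.0]
contact_force: [-0.2, -0.1, 0.5]
gripper_width: -0.5
grasp_force: 0.0
```

Run:
```python
from h import *
st=arm.read_state();im=optics.get_image("wrist");cv2.imwrite("pics/w1.png",im)
np.save("st1.npy",np.r_[st["position"],st["ee_rot"]]);print(st["position"],st["clock"])
```

```text
[539.06184648   2.15988547 160.05959898] 2.1
```

View pics/w1.png

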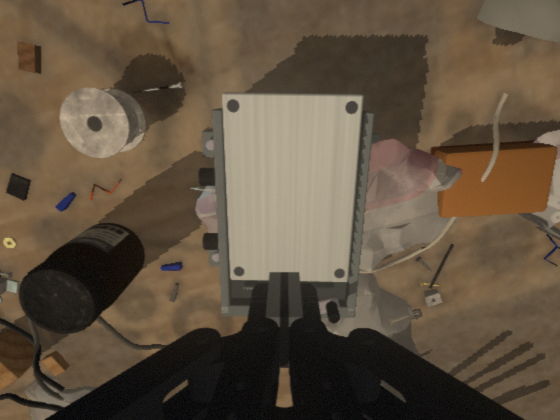

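Wrist view: the cover spans about columns 222–362 and rows 94–282. The enclosure's near corners are at (212,110) and (372,113), the far corners at about (222,315) and (355,315). The post is at (333,310). Casting these to points:

Run:
```python
from h import *
s=np.load("st1.npy");st=dict(position=s[:3],ee_rot=s[3:]);K,V=cam("wrist",st);im=cv2.imread("pics/w1.png")
print("encl corners");print(ray([(212,110),(372,113),(222,315),(355,315)],57,K,V).round(1))
print("cover");cw=ray([(222,94),(362,94),(232,282)],62,K,V);print(cw.round(1))
print("post top",ray([(333,303),(333,307),(333,312)],81.5,K,V).round(1))
Kt,Vt=cam("top");print("top view: far corners, pivot, post")
print(ray([(269.5,165.5),(320,181.3)],57,Kt,Vt).round(1),ray([(294,174.3)],62,Kt,Vt).round(1),ray([(276.5,172)],81.5,Kt,Vt).round(1))
a=cv2.resize(im[90:150,195:395],None,fx=4,fy=4,interpolation=2);b=cv2.resize(im[255:335,195:395],None,fx=4,fy=4,interpolation=2)
cv2.imwrite("pics/w1c.png",np.vstack([a,b]))
```

```text
encl corners
[[451.5 -26.6  57. ]
 [486.8  84.2  57. ]
 [617.  -78.8  57. ]
 [650.8  34.1  57. ]]
cover
[[443.6 -15.1  62. ]
 [471.7  79.   62. ]
 [586.  -57.8  62. ]]
post top [[617.2  19.   81.5]
 [620.8  18.1  81.5]
 [625.3  17.   81.5]]
top view: far corners, pivot, post
[[650.1  29.7  57. ]
 [619.7 -79.5  57. ]] [[632.2 -22.9  62. ]] [[633.3  15.1  81.5]]
```

View pics/w1c.png

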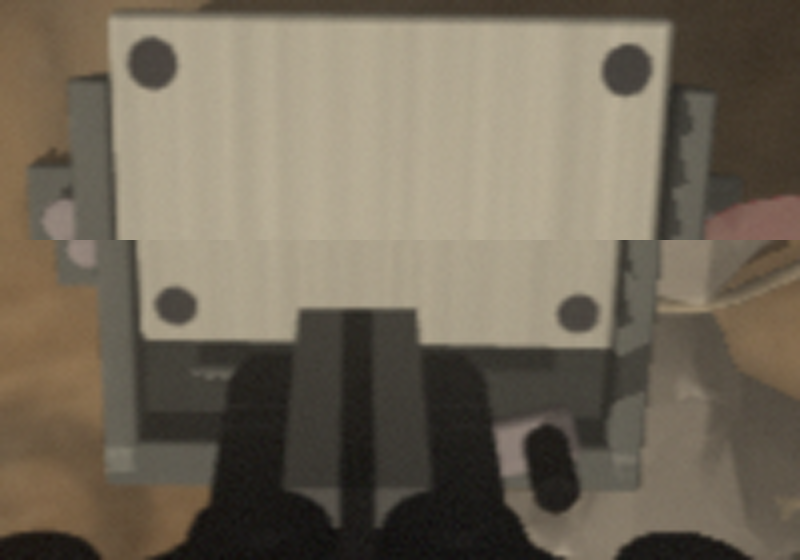

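Enclosure centre is about (550.3,3) with yaw -17°. The cover sits about 22 mm forward and the button is at about 0.28 rad, so the bar would foul the raised plate. I'll first nudge the post back to about 0.

Emit:
step_arm(
  motion=[
    {"slide":[-58,40,20],"dr":[0,0,0],"jaw":0},
    {"slide":[-58,40,50],"dr":[0,0,0],"jaw":0},
    {"slide":[-58,40,88],"dr":[0,0,0],"jaw":0},
    {"slide":[-58,40,88],"dr":[0,0,0],"jaw":0},
    {"slide":[-65,40,88],"dr":[0,0,0],"jaw":0},
    {"slide":[-70,40,88],"dr":[0,0,0],"jaw":0},
    {"slide":[-74,40,88],"dr":[0,0,0],"jaw":0},
    {"slide":[-77,40,88],"dr":[0,0,0],"jaw":0},
  ],
)

```text
clock: 3.15
position: [625.0, 19.1, 72.5]
ee_rot: [0.145, 0.989, 0.0, 0.001]
contact_force: [0.5, 0.3, 0.6]
gripper_width: -0.5
grasp_force: 0.0
```

Emit:
step_arm(
  motion=[
    {"slide":[10,0,-30],"dr":[0,0,0],"jaw":0},
    {"slide":[50,-10,-50],"dr":[0,0,0],"jaw":0},
    {"slide":[110,-25,-50],"dr":[0,0,0],"jaw":0},
    {"slide":[160,-37,-50],"dr":[0,0,0],"jaw":0},
    {"slide":[191,-37,-50],"dr":[0,0,0],"jaw":0},
    {"slide":[191,-37,-40],"dr":[0,0,0],"jaw":0},
    {"slide":[191,-37,-40],"dr":[0,0,0],"jaw":0},
    {"slide":[191,-37,-40],"dr":[0,0,0],"jaw":0},
  ],
)

```text
clock: 4.15
position: [431.9, 38.4, 111.8]
ee_rot: [0.145, 0.989, -0.0, 0.0]
contact_force: [0.5, 0.1, -0.6]
gripper_width: 0.3
grasp_force: 0.0
```

Run:
```python
from h import *
st=arm.read_state();im=optics.get_image("wrist")
np.save("st2.npy",np.r_[st["position"],st["ee_rot"]]);print(st["position"],st["clock"])
cv2.imwrite("pics/w2.png",im)
u=np.array([.9563,-.2924,0]);v=np.array([.2924,.9563,0]);C=np.array([550.3,3,0])
K,V=cam("wrist",st)
for t in(-.1,0,.1,.28):print(t,proj(C+u*(83-38*np.sin(t))+v*38*np.cos(t)+[0,0,81.5],K,V).round(0))
```

```text
[431.90390267  38.40666499 111.7512687 ] 4.15
-0.1 [[331. 490.]]
0 [[332. 487.]]
0.1 [[332. 484.]]
0.28 [[331. 478.]]
```

View pics/w2.png

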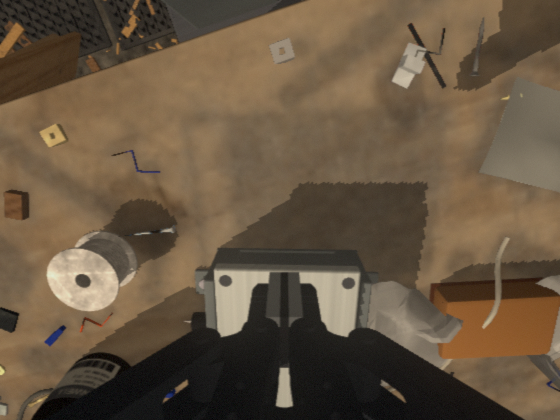

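Run:
```python
from h import *
s=np.load("st2.npy");st=dict(position=s[:3],ee_rot=s[3:]);K,V=cam("wrist",st);im=cv2.imread("pics/w2.png")
u=np.array([.9563,-.2924,0]);v=np.array([.2924,.9563,0]);C=np.array([550.3,3,0])
enc=lambda P:np.c_[(P-C)@u,(P-C)@v].round(1).tolist()
print("cover near edge",enc(ray([(240,268),(340,266)],62,K,V)), enc(ray([(240,249),(340,249)],0,K,V)),enc(ray([(240,249)],48,K,V)))
t=optics.get_image("top");cv2.imwrite("pics/top1.png",t)
Kt,Vt=cam("top")
for a in(-.1,0,.28):print(a,proj(C+u*(83-38*np.sin(a))+v*38*np.cos(a)+[0,0,81.5],Kt,Vt).round(1))
cv2.imwrite("pics/top1c.png",np.hstack([cv2.resize(t[160:285,230:330],None,fx=4,fy=4,interpolation=2),cv2.resize(im[235:300,190:290],None,fx=4,fy=7.7,interpolation=2)[:500]]))
```

```text
cover near edge [[-98.9, -30.7], [-100.8, 36.6]] [[-85.3, -38.4], [-85.9, 47.0]] [[-106.6, -32.1]]
-0.1 [[277.3 166.8]]
0 [[276.6 168.4]]
0.28 [[275.7 173.4]]
```

View pics/top1c.png

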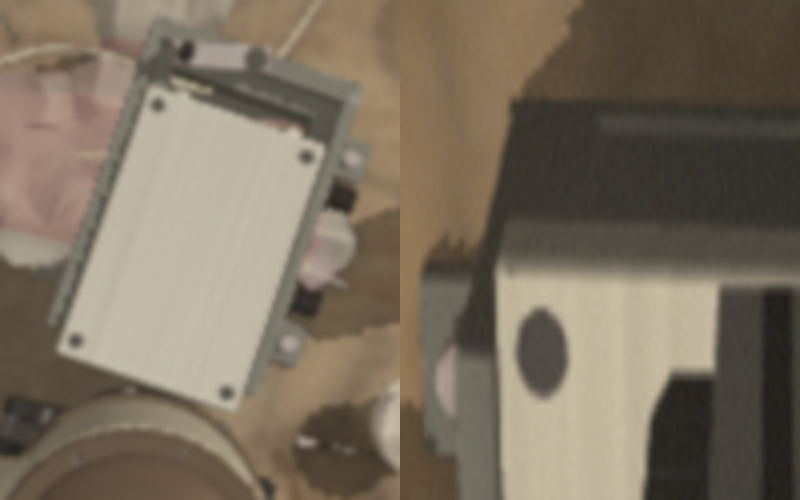

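The button hasn't moved, so the fingertips may sit differently from the TCP I assumed. I'll check the fingertip against the projected TCP in the scene camera.

Run:
```python
from h import *
st=arm.read_state();im=optics.get_image("scene");K,V=cam("scene")
p=st["position"];Rm=R.from_quat(st["ee_rot"]).as_matrix()
pts=proj([p,p+Rm@[0,0,-20],p+Rm@[11,0,0],p+Rm@[-11,0,0]],K,V);print(pts)
x,y=pts[0].astype(int);x0,y0=x-50,y-55
c=cv2.resize(im[y0:y0+80,x0:x0+100],None,fx=7,fy=7,interpolation=2)
for q,col in zip(pts,[(0,0,255),(0,255,0),(255,0,0),(255,0,255)]):cv2.circle(c,tuple(int(t) for t in (q-[x0,y0]+.5)*7),4,col,-1)
cv2.imwrite("pics/s1c.png",c);print(x0,y0)
```

```text
[[342.46175864 213.66964882]
 [343.11742893 205.05381958]
 [347.09307572 215.63311106]
 [337.90493963 211.73777029]]
292 158
```

View pics/s1c.png

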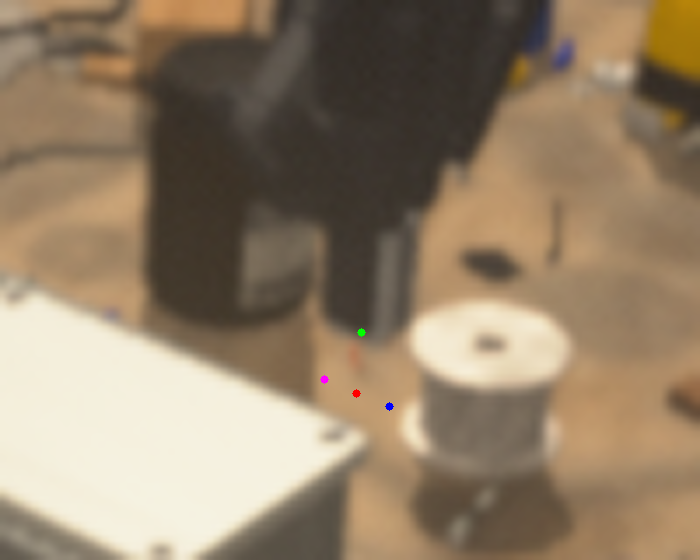

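The picture shows the real fingertips about 20 mm above the reported TCP: the tip is at crop (365,335) while the TCP projects to (356,393). The first nudge therefore passed over the post. I'll take tip z as TCP z + 21 and redo the nudge.

Emit:
step_arm(
  motion=[
    {"slide":[-62,14,0],"dr":[0,0,0],"jaw":0},
    {"slide":[-124,28,0],"dr":[0,0,0],"jaw":0},
    {"slide":[-171,38,0],"dr":[0,0,0],"jaw":0},
    {"slide":[-171,38,40],"dr":[0,0,0],"jaw":0},
    {"slide":[-171,38,61],"dr":[0,0,0],"jaw":0},
    {"slide":[-179,38,61],"dr":[0,0,0],"jaw":0},
    {"slide":[-185,38,61],"dr":[0,0,0],"jaw":0},
    {"slide":[-190,38,61],"dr":[0,0,0],"jaw":0},
  ],
)

```text
clock: 5.3
position: [624.6, 20.6, 51.8]
ee_rot: [0.145, 0.989, 0.0, 0.001]
contact_force: [-1.0, 2.9, -0.6]
gripper_width: 0.3
grasp_force: 0.8
```

Emit:
step_arm(
  motion=[
    {"slide":[6,0,-30],"dr":[0,0,0],"jaw":0},
    {"slide":[60,-10,-55],"dr":[0,0,0],"jaw":0},
    {"slide":[120,-25,-55],"dr":[0,0,0],"jaw":0},
    {"slide":[175,-38,-55],"dr":[0,0,0],"jaw":0},
    {"slide":[194,-38,-55],"dr":[0,0,0],"jaw":0},
    {"slide":[194,-38,-20],"dr":[0,0,0],"jaw":0},
    {"slide":[194,-38,19],"dr":[0,0,0],"jaw":0},
    {"slide":[194,-38,19],"dr":[0,0,0],"jaw":0},
  ],
)

```text
clock: 6.3
position: [426.1, 39.0, 31.0]
ee_rot: [0.144, 0.99, -0.001, -0.001]
contact_force: [-0.2, 0.4, -0.3]
gripper_width: 0.4
grasp_force: 0.0
```

Run:
```python
from h import *
a=cv2.imread("pics/top1.png").astype(int);t=optics.get_image("top");cv2.imwrite("pics/top2.png",t)
def spot(i):
    g=i[162:178,270:300].mean(2); m=(g<60); ys,xs=np.nonzero(m); return g.min(),m.sum(),xs.mean()+270,ys.mean()+162
print(spot(a),spot(t)); print(arm.read_state()["contact_force"])
g=t[162:180,268:300].mean(2).astype(int)
for r in g:print(*r)
```

```text
(np.float64(46.0), np.int64(7), np.float64(275.85714285714283), np.float64(172.71428571428572)) (np.float64(47.0), np.int64(6), np.float64(276.5), np.float64(169.0))
[1.01661275 0.75511141 0.67588459]
155 153 152 151 150 153 156 153 145 134 135 140 140 138 135 136 139 142 141 130 119 117 119 121 123 126 126 126 126 126 125 126
149 144 146 148 149 153 155 153 144 135 137 140 139 136 132 131 132 136 135 125 120 121 122 123 125 126 127 127 126 125 124 124
141 132 130 132 136 146 150 148 145 139 139 138 135 131 127 124 124 129 131 123 121 122 123 124 125 127 127 126 124 124 124 124
127 123 121 120 123 133 139 139 139 134 131 130 128 125 123 119 117 120 123 122 123 123 122 122 124 127 128 126 124 124 125 125
122 123 120 117 115 117 125 128 115 104 107 122 125 122 119 116 113 114 118 121 122 121 122 122 124 127 128 126 122 122 124 125
120 124 121 112 100 97 102 101 80 69 86 120 134 129 125 121 117 116 117 119 121 121 121 122 124 125 126 124 120 120 123 123
119 123 119 107 90 86 88 74 55 53 70 115 147 150 146 140 134 130 126 123 120 119 118 120 122 124 122 120 119 120 121 122
119 113 101 89
[... 514 characters left out ...]
6 157 158 159 159 159 158 150 124 96 88 86 94 117 136 131 141
84 81 83 84 84 83 83 83 84 86 88 92 101 111 121 131 140 150 154 156 158 159 148 112 85 83 85 87 105 125 124 128
93 83 82 82 82 83 84 84 84 83 83 83 84 87 89 97 106 115 123 134 146 152 144 111 85 83 84 89 103 118 118 117
96 85 85 83 81 80 81 82 84 83 84 84 83 83 83 83 84 86 92 100 110 118 116 100 87 86 91 106 120 120 116 116
105 98 100 92 84 72 69 72 78 80 82 84 84 84 84 83 83 83 83 83 85 87 86 81 80 84 100 125 134 121 116 117
113 113 114 111 102 85 66 61 65 67 73 79 82 84 83 84 84 84 83 83 83 83 81 80 79 79 85 101 108 106 109 114
116 118 119 119 123 125 110 97 79 64 62 65 70 74 78 82 83 83 84 83 84 84 83 83 83 81 80 82 81 82 86 94
```

The post moved by about 0.23 rad and is now near 0, so the bar is out of the way. Next I'll push the plate back along +x.

Emit:
step_arm(
  motion=[
    {"slide":[-12,2,-2],"dr":[0,0,0],"jaw":0},
    {"slide":[-18,2,-2],"dr":[0,0,0],"jaw":0},
    {"slide":[-22,2,-2],"dr":[0,0,0],"jaw":0},
    {"slide":[-26,2,-2],"dr":[0,0,0],"jaw":0},
    {"slide":[-30,2,-2],"dr":[0,0,0],"jaw":0},
    {"slide":[-34,2,-2],"dr":[0,0,0],"jaw":0},
    {"slide":[-38,2,-2],"dr":[0,0,0],"jaw":0},
    {"slide":[-41,2,-2],"dr":[0,0,0],"jaw":0},
  ],
)

```text
clock: 7.35
position: [465.6, 29.9, 33.8]
ee_rot: [0.145, 0.989, -0.0, -0.001]
contact_force: [-5.5, 5.7, 4.9]
gripper_width: -0.3
grasp_force: 3.8
```

Emit:
step_arm(
  motion=[
    {"slide":[-1,0,0],"dr":[0,0,0],"jaw":0},
    {"slide":[-1.5,0,0],"dr":[0,0,0],"jaw":0},
    {"slide":[-2,0,0],"dr":[0,0,0],"jaw":0},
    {"slide":[-2.5,0,0],"dr":[0,0,0],"jaw":0},
    {"slide":[-3,0,0],"dr":[0,0,0],"jaw":0},
    {"slide":[-3.5,0,0],"dr":[0,0,0],"jaw":0},
    {"slide":[-4,0,0],"dr":[0,0,0],"jaw":0},
    {"slide":[-4,0,0],"dr":[0,0,0],"jaw":0},
  ],
)

```text
clock: 8.35
position: [470.3, 28.4, 33.6]
ee_rot: [0.145, 0.989, -0.0, -0.0]
contact_force: [-4.2, 1.1, 1.1]
gripper_width: 0.3
grasp_force: 1.9
```

Run:
```python
from h import *
t=optics.get_image("top");cv2.imwrite("pics/top3.png",t);print(arm.read_state()["position"],arm.read_state()["contact_force"])
K,V=cam("top");u=np.array([.9563,-.2924,0]);v=np.array([.2924,.9563,0]);C=np.array([550.3,3,0])
hsv=cv2.cvtColor(t,cv2.COLOR_BGR2HSV);g=hsv[...,2].astype(np.float32)
# brightness profiles along enclosure x at far edge; y=-30 and +25
for y in(-35,-20,15):
    xs=np.arange(50,92,2.);p=proj(C+np.outer(xs,u)+v*y+[0,0,61],K,V).astype(np.float32)
    print(y,list(zip(xs.astype(int),cv2.remap(g,p[:,0],p[:,1],1).ravel().astype(int))))
```

```text
[470.30630562  28.40760654  33.62531768] [-3.90450404  0.92240408 -0.06518364]
-35 [(np.int64(50), np.int64(189)), (np.int64(52), np.int64(189)), (np.int64(54), np.int64(189)), (np.int64(56), np.int64(189)), (np.int64(58), np.int64(189)), (np.int64(60), np.int64(189)), (np.int64(62), np.int64(189)), (np.int64(64), np.int64(189)), (np.int64(66), np.int64(189)), (np.int64(68), np.int64(189)), (np.int64(70), np.int64(188)), (np.int64(72), np.int64(188)), (np.int64(74), np.int64(187)), (np.int64(76), np.int64(180)), (np.int64(78), np.int64(153)), (np.int64(80), np.int64(121)), (np.int64(82), np.int64(119)), (np.int64(84), np.int64(122)), (np.int64(86), np.int64(123)), (np.int64(88), np.int64(127)), (np.int64(90), np.int64(138))]
-20 [(np.int64(50), np.int64(189)), (np.int64(52), np.int64(189)), (np.int64(54), np.int64(189)), (np.int64(56), np.int64(189)), (np.int64(58), np.int64(189)), (np.int64(60), np.int64(189)), (np.int64(62), np.int64(188)), (np.int64(64), np.int64(188)), (np.int64(66), np.int64(189)), (np.int64(68), np.int64(189)), (np.int64(70), np.int64(189)), (np.int64(72), np.i
[... 245 characters left out ...]
p.int64(123)), (np.int64(90), np.int64(128))]
15 [(np.int64(50), np.int64(190)), (np.int64(52), np.int64(189)), (np.int64(54), np.int64(189)), (np.int64(56), np.int64(189)), (np.int64(58), np.int64(190)), (np.int64(60), np.int64(189)), (np.int64(62), np.int64(189)), (np.int64(64), np.int64(189)), (np.int64(66), np.int64(189)), (np.int64(68), np.int64(189)), (np.int64(70), np.int64(189)), (np.int64(72), np.int64(189)), (np.int64(74), np.int64(188)), (np.int64(76), np.int64(181)), (np.int64(78), np.int64(159)), (np.int64(80), np.int64(146)), (np.int64(82), np.int64(158)), (np.int64(84), np.int64(167)), (np.int64(86), np.int64(167)), (np.int64(88), np.int64(167)), (np.int64(90), np.int64(168))]
```

The plate's far edge is at x≈77, against the far wall. Next I'll press down, starting at the centre.

Emit:
step_arm(
  motion=[
    {"slide":[6,0,0],"dr":[0,0,0],"jaw":0},
    {"slide":[6,0,-35],"dr":[0,0,0],"jaw":0},
    {"slide":[-40,-1,-35],"dr":[0,0,0],"jaw":0},
    {"slide":[-84,-1,-35],"dr":[0,0,0],"jaw":0},
    {"slide":[-84,-1,-20],"dr":[0,0,0],"jaw":0},
    {"slide":[-84,-1,-11],"dr":[0,0,0],"jaw":0},
    {"slide":[-84,-1,-8],"dr":[0,0,0],"jaw":0},
    {"slide":[-84,-1,-6],"dr":[0,0,0],"jaw":0},
  ],
)

```text
clock: 9.4
position: [549.4, 3.5, 40.6]
ee_rot: [0.144, 0.99, -0.001, -0.001]
contact_force: [-5.2, 0.8, 10.2]
gripper_width: 0.1
grasp_force: 5.3
```

Emit:
step_arm(
  motion=[
    {"slide":[0,0,1],"dr":[0,0,0],"jaw":0},
    {"slide":[0,0,1.5],"dr":[0,0,0],"jaw":0},
    {"slide":[0,0,2],"dr":[0,0,0],"jaw":0},
    {"slide":[0,0,2.5],"dr":[0,0,0],"jaw":0},
    {"slide":[0,0,3],"dr":[0,0,0],"jaw":0},
    {"slide":[0,0,3.5],"dr":[0,0,0],"jaw":0},
    {"slide":[0,0,4],"dr":[0,0,0],"jaw":0},
    {"slide":[0,0,4],"dr":[0,0,0],"jaw":0},
  ],
)

```text
clock: 10.4
position: [549.4, 3.6, 39.4]
ee_rot: [0.144, 0.99, -0.001, -0.0]
contact_force: [-9.6, 0.9, 20.6]
gripper_width: -0.0
grasp_force: 10.6
```

Emit:
step_arm(
  motion=[
    {"slide":[0,0,1],"dr":[0,0,0],"jaw":0},
    {"slide":[0,0,2],"dr":[0,0,0],"jaw":0},
    {"slide":[0,0,3],"dr":[0,0,0],"jaw":0},
    {"slide":[0,0,3.5],"dr":[0,0,0],"jaw":0},
    {"slide":[0,0,4],"dr":[0,0,0],"jaw":0},
    {"slide":[0,0,4.5],"dr":[0,0,0],"jaw":0},
    {"slide":[0,0,5],"dr":[0,0,0],"jaw":0},
    {"slide":[0,0,5],"dr":[0,0,0],"jaw":0},
  ],
)

```text
clock: 11.4
position: [549.4, 3.6, 34.6]
ee_rot: [0.143, 0.99, -0.001, -0.0]
contact_force: [-10.1, 1.5, 22.9]
gripper_width: 0.0
grasp_force: 11.3
```

Emit:
step_arm(
  motion=[
    {"slide":[0,0,0.5],"dr":[0,0,0],"jaw":0},
    {"slide":[0,0,1],"dr":[0,0,0],"jaw":0},
    {"slide":[0,0,1.5],"dr":[0,0,0],"jaw":0},
    {"slide":[0,0,2],"dr":[0,0,0],"jaw":0},
    {"slide":[0,0,2.5],"dr":[0,0,0],"jaw":0},
    {"slide":[0,0,3],"dr":[0,0,0],"jaw":0},
    {"slide":[0,0,3.5],"dr":[0,0,0],"jaw":0},
    {"slide":[0,0,3.5],"dr":[0,0,0],"jaw":0},
  ],
)

```text
clock: 12.4
position: [549.5, 3.6, 34.5]
ee_rot: [0.143, 0.99, -0.001, -0.0]
contact_force: [-17.0, 2.6, 42.8]
gripper_width: 0.2
grasp_force: 21.3
```

Home at the centre. Next I'll press each corner over its clip.

Emit:
step_arm(
  motion=[
    {"slide":[0,0,-20],"dr":[0,0,0],"jaw":0},
    {"slide":[-25,16,-20],"dr":[0,0,0],"jaw":0},
    {"slide":[-50,32,-20],"dr":[0,0,0],"jaw":0},
    {"slide":[-50,32,-12],"dr":[0,0,0],"jaw":0},
    {"slide":[-50,32,-8],"dr":[0,0,0],"jaw":0},
    {"slide":[-50,32,-5],"dr":[0,0,0],"jaw":0},
    {"slide":[-50,32,-3],"dr":[0,0,0],"jaw":0},
    {"slide":[-50,32,-3],"dr":[0,0,0],"jaw":0},
  ],
)

```text
clock: 13.4
position: [606.7, 20.0, 34.7]
ee_rot: [0.144, 0.99, -0.0, 0.0]
contact_force: [-8.7, 2.9, 22.2]
gripper_width: 0.1
grasp_force: 10.9
```

Emit:
step_arm(
  motion=[
    {"slide":[0,0,-17],"dr":[0,0,0],"jaw":0},
    {"slide":[0,-32,-17],"dr":[0,0,0],"jaw":0},
    {"slide":[0,-64,-17],"dr":[0,0,0],"jaw":0},
    {"slide":[0,-64,-9],"dr":[0,0,0],"jaw":0},
    {"slide":[0,-64,-5],"dr":[0,0,0],"jaw":0},
    {"slide":[0,-64,-2],"dr":[0,0,0],"jaw":0},
    {"slide":[0,-64,0],"dr":[0,0,0],"jaw":0},
    {"slide":[0,-64,0],"dr":[0,0,0],"jaw":0},
  ],
)

```text
clock: 14.4
position: [589.2, -41.4, 34.6]
ee_rot: [0.143, 0.99, -0.001, -0.0]
contact_force: [-9.8, -0.1, 25.0]
gripper_width: 0.1
grasp_force: 12.4
```

Emit:
step_arm(
  motion=[
    {"slide":[0,0,-17],"dr":[0,0,0],"jaw":0},
    {"slide":[50,0,-17],"dr":[0,0,0],"jaw":0},
    {"slide":[98,0,-17],"dr":[0,0,0],"jaw":0},
    {"slide":[98,0,-9],"dr":[0,0,0],"jaw":0},
    {"slide":[98,0,-5],"dr":[0,0,0],"jaw":0},
    {"slide":[98,0,-2],"dr":[0,0,0],"jaw":0},
    {"slide":[98,0,0],"dr":[0,0,0],"jaw":0},
    {"slide":[98,0,0],"dr":[0,0,0],"jaw":0},
  ],
)

```text
clock: 15.4
position: [496.9, -12.8, 34.5]
ee_rot: [0.144, 0.99, -0.0, 0.0]
contact_force: [-12.9, 6.1, 36.1]
gripper_width: -0.0
grasp_force: 17.8
```

Emit:
step_arm(
  motion=[
    {"slide":[0,0,-17],"dr":[0,0,0],"jaw":0},
    {"slide":[0,32,-17],"dr":[0,0,0],"jaw":0},
    {"slide":[0,64,-17],"dr":[0,0,0],"jaw":0},
    {"slide":[0,64,-9],"dr":[0,0,0],"jaw":0},
    {"slide":[0,64,-5],"dr":[0,0,0],"jaw":0},
    {"slide":[0,64,-2],"dr":[0,0,0],"jaw":0},
    {"slide":[0,64,0],"dr":[0,0,0],"jaw":0},
    {"slide":[0,64,0],"dr":[0,0,0],"jaw":0},
  ],
)

```text
clock: 16.4
position: [514.3, 47.8, 34.5]
ee_rot: [0.144, 0.99, 0.0, 0.001]
contact_force: [-12.2, 5.2, 32.3]
gripper_width: 0.1
grasp_force: 16.1
```

The plate is level and home: every corner reads 34.5–34.7 under 22–36 N. Next I'll go over the post with the fingers partly open.

Emit:
step_arm(
  motion=[
    {"slide":[0,0,-30],"dr":[0,0,0],"jaw":0},
    {"slide":[-10,2,-55],"dr":[0,0,0],"jaw":40},
    {"slide":[-70,5,-55],"dr":[0,0,0],"jaw":40},
    {"slide":[-129.5,6,-55],"dr":[0,0,0],"jaw":40},
    {"slide":[-129.5,6,-55],"dr":[0,0,0],"jaw":40},
    {"slide":[-129.5,6,-55],"dr":[0,0,0],"jaw":40},
    {"slide":[-129.5,6,-55],"dr":[0,0,0],"jaw":40},
    {"slide":[-129.5,6,-55],"dr":[0,0,0],"jaw":40},
  ],
)

```text
clock: 17.4
position: [639.2, 16.9, 85.8]
ee_rot: [0.144, 0.99, 0.0, 0.0]
contact_force: [-0.2, -0.4, 0.2]
gripper_width: 39.9
grasp_force: 0.0
```

Run:
```python
from h import *
st=arm.read_state();im=optics.get_image("wrist");cv2.imwrite("pics/w3.png",im)
np.save("st3.npy",np.r_[st["position"],st["ee_rot"]])
K,V=cam("wrist",st);u=np.array([.9563,-.2924,0]);v=np.array([.2924,.9563,0]);C=np.array([550.3,3,0])
d=st["position"]-C;print(st["position"],d@u,d@v,st["joints"])
print(proj(C+82*u+38*v+[0,0,81.5],K,V))
```

```text
[639.16038158  16.91376844  85.77834822] 80.90879701424434 39.2885123305104 [ 2.79049346e-01  5.14789063e-01 -1.14927652e-01 -3.09683622e-05
 -9.40852438e-01 -2.13921215e+00]
[[282.60533321 267.46457677]]
```

View pics/w3.png

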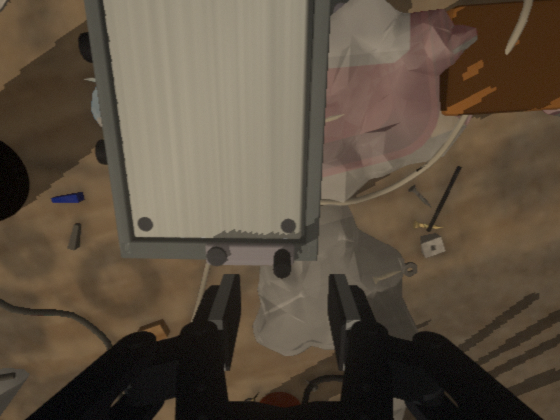

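The wrist view shows the plate flush, the bar along the far wall (rows 243–265) and the post at (283,270), centred between the fingers. I'll descend and grip it.

Emit:
step_arm(
  motion=[
    {"slide":[-1.5,-1,20],"dr":[0,0,0],"jaw":40},
    {"slide":[-1.5,-1,36],"dr":[0,0,0],"jaw":40},
    {"slide":[-1.5,-1,40],"dr":[0,0,0],"jaw":40},
    {"slide":[-1.5,-1,40],"dr":[0,0,0],"jaw":20},
    {"slide":[-1.5,-1,40],"dr":[0,0,0],"jaw":5},
    {"slide":[-1.5,-1,40],"dr":[0,0,0],"jaw":5},
    {"slide":[-1.5,-1,40],"dr":[0,0,0],"jaw":5},
    {"slide":[-1.5,-1,40],"dr":[0,0,0],"jaw":5},
  ],
)

```text
clock: 18.45
position: [641.3, 15.1, 45.9]
ee_rot: [0.144, 0.99, -0.0, 0.0]
contact_force: [0.4, -0.9, 3.3]
gripper_width: 7.0
grasp_force: 58.9
```

Emit:
step_arm(
  motion=[
    {"slide":[3.8,-0.2,0],"dr":[0,0,0],"jaw":5},
    {"slide":[7.5,-0.8,0],"dr":[0,0,0],"jaw":5},
    {"slide":[11.2,-1.7,0],"dr":[0,0,0],"jaw":5},
    {"slide":[14.8,-3,0],"dr":[0,0,0],"jaw":5},
    {"slide":[18.2,-4.7,0],"dr":[0,0,0],"jaw":5},
    {"slide":[21.5,-6.6,0],"dr":[0,0,0],"jaw":5},
    {"slide":[24.5,-8.9,0],"dr":[0,0,0],"jaw":5},
    {"slide":[27.3,-11.5,0],"dr":[0,0,0],"jaw":5},
  ],
)

```text
clock: 19.45
position: [611.4, 14.4, 45.9]
ee_rot: [0.144, 0.99, 0.001, 0.0]
contact_force: [-12.3, 13.4, 8.4]
gripper_width: 6.5
grasp_force: 60.0
```

Emit:
step_arm(
  motion=[
    {"slide":[1.1,2.1,0],"dr":[0,0,0],"jaw":5},
    {"slide":[4.6,-1.4,0],"dr":[0,0,0],"jaw":5},
    {"slide":[8,-5.9,0],"dr":[0,0,0],"jaw":5},
    {"slide":[10.7,-11,0],"dr":[0,0,0],"jaw":5},
    {"slide":[12.7,-16.3,0],"dr":[0,0,0],"jaw":5},
    {"slide":[13.8,-21.9,0],"dr":[0,0,0],"jaw":5},
    {"slide":[14.1,-26.5,0],"dr":[0,0,0],"jaw":5},
    {"slide":[14.1,-26.5,0],"dr":[0,0,0],"jaw":5},
  ],
)

```text
clock: 20.45
position: [586.4, -8.7, 45.5]
ee_rot: [0.145, 0.989, -0.0, -0.004]
contact_force: [-8.8, 6.5, 11.9]
gripper_width: 6.9
grasp_force: 60.5
```

Emit:
step_arm(
  motion=[
    {"slide":[14.1,-26.5,0],"dr":[0,0,0],"jaw":40},
    {"slide":[0,0,0],"dr":[0,0,0],"jaw":40},
    {"slide":[0,0,0],"dr":[0,0,0],"jaw":40},
    {"slide":[0,0,-40],"dr":[0,0,0],"jaw":40},
    {"slide":[0,0,-70],"dr":[0,0,0],"jaw":40},
    {"slide":[-50,0,-80],"dr":[0,0,0],"jaw":40},
    {"slide":[-70,0,-80],"dr":[0,0,0],"jaw":40},
    {"slide":[-70,0,-80],"dr":[0,0,0],"jaw":40},
  ],
)

```text
clock: 21.45
position: [656.3, -30.8, 123.4]
ee_rot: [0.146, 0.989, -0.0, -0.002]
contact_force: [-1.5, -0.3, 0.1]
gripper_width: 40.0
grasp_force: 0.0
```

My first row repeated the old offset, so the post may have been dragged towards its stop. Checking now.

Run:
```python
from h import *
st=arm.read_state();im=optics.get_image("wrist");t=optics.get_image("top");cv2.imwrite("pics/w4.png",im);cv2.imwrite("pics/top4.png",t)
np.save("st4.npy",np.r_[st["position"],st["ee_rot"]])
K,V=cam("wrist",st);u=np.array([.9563,-.2924,0]);v=np.array([.2924,.9563,0]);C=np.array([550.3,3,0])
for a in(1.4,1.57,1.65):print(a,proj(C+u*(83-38*np.sin(a))+v*38*np.cos(a)+[0,0,81.5],K,V).round(1))
print("pivot",proj(C+83*u+[0,0,62.5],K,V))
a=cv2.imread("pics/top0.png").astype(int)
for n,(y,x,s) in dict(jar=(215,366,25),spool=(267,336,18),sander=(197,200,28)).items():
    d=np.abs(a-t)[y-s:y+s,x-s:x+s].mean();print(n,d)
cv2.imwrite("pics/w4c.png",np.hstack([cv2.resize(im[60:300,180:380],None,fx=2,fy=2,interpolation=2),cv2.resize(t[160:280,230:330],None,fx=4,fy=4,interpolation=2)]))
```

```text
1.4 [[299.2 132. ]]
1.57 [[287.9 131. ]]
1.65 [[282.6 131.1]]
pivot [[287.04765504 188.08048744]]
jar 6.741066666666667
spool 8.915380658436215
sander 50.13520408163265
```

View pics/w4c.png

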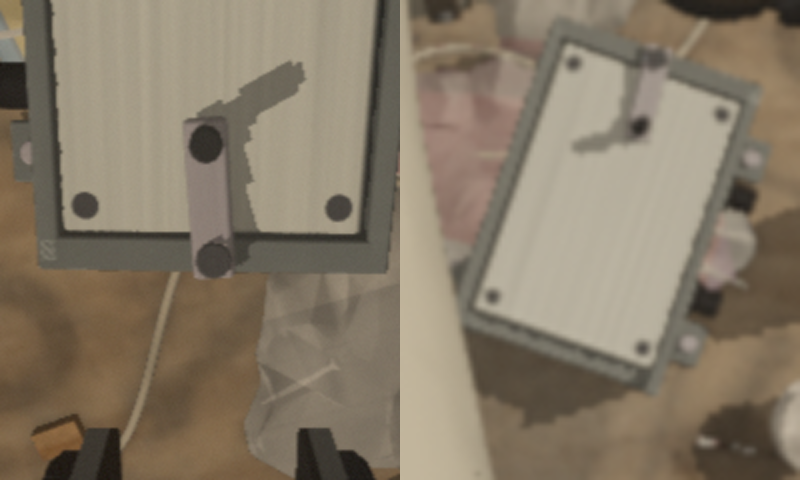

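The plate is flush and the far-end view shows the bar at about 1.63 rad, 0.06 over. I'll straddle the post on the true centre line and close the fingers, which will centre it.

Emit:
step_arm(
  motion=[
    {"slide":[45,1.2,0],"dr":[0,0,0],"jaw":40},
    {"slide":[65,1.2,0],"dr":[0,0,0],"jaw":40},
    {"slide":[65,1.2,30],"dr":[0,0,0],"jaw":40},
    {"slide":[65,1.2,60],"dr":[0,0,0],"jaw":40},
    {"slide":[65,1.2,77],"dr":[0,0,0],"jaw":40},
    {"slide":[65,1.2,77],"dr":[0,0,0],"jaw":40},
    {"slide":[65,1.2,77],"dr":[0,0,0],"jaw":20},
    {"slide":[65,1.2,77],"dr":[0,0,0],"jaw":20},
  ],
)

```text
clock: 22.55
position: [596.4, -9.5, 49.5]
ee_rot: [0.144, 0.99, 0.0, 0.001]
contact_force: [0.5, 0.7, 0.5]
gripper_width: 19.9
grasp_force: 0.0
```

Emit:
step_arm(
  motion=[
    {"slide":[0,0,0],"dr":[0,0,0],"jaw":9},
    {"slide":[0,0,0],"dr":[0,0,0],"jaw":9},
    {"slide":[0,0,0],"dr":[0,0,0],"jaw":9},
    {"slide":[0,0,0],"dr":[0,0,0],"jaw":9},
    {"slide":[0,0,0],"dr":[0,0,0],"jaw":9},
    {"slide":[0,0,0],"dr":[0,0,0],"jaw":9},
    {"slide":[0,0,0],"dr":[0,0,0],"jaw":9},
    {"slide":[0,0,0],"dr":[0,0,0],"jaw":9},
  ],
)

```text
clock: 23.55
position: [595.8, -9.7, 49.1]
ee_rot: [0.144, 0.99, -0.0, 0.0]
contact_force: [-2.5, -1.3, 5.4]
gripper_width: 9.4
grasp_force: 9.9
```

Emit:
step_arm(
  motion=[
    {"slide":[0,-1.4,0],"dr":[0,0,0],"jaw":9},
    {"slide":[0,-1.4,0],"dr":[0,0,0],"jaw":9},
    {"slide":[0,-1.4,0],"dr":[0,0,0],"jaw":40},
    {"slide":[0,-1.4,0],"dr":[0,0,0],"jaw":40},
    {"slide":[0,-1.4,-30],"dr":[0,0,0],"jaw":40},
    {"slide":[0,-1.4,-74],"dr":[0,0,0],"jaw":40},
    {"slide":[-50,-1.4,-74],"dr":[0,0,0],"jaw":40},
    {"slide":[-65,-1.4,-74],"dr":[0,0,0],"jaw":40},
  ],
)

```text
clock: 24.55
position: [659.6, -30.0, 122.5]
ee_rot: [0.145, 0.989, 0.0, 0.001]
contact_force: [-0.2, 0.1, -1.0]
gripper_width: 39.4
grasp_force: 0.0
```

Run:
```python
from h import *
st=arm.read_state();im=optics.get_image("wrist");cv2.imwrite("pics/w5.png",im)
K,V=cam("wrist",st);u=np.array([.9563,-.2924,0]);v=np.array([.2924,.9563,0]);C=np.array([550.3,3,0])
print(st["position"],st["clock"],st["contact_force"])
old=cv2.imread("pics/w4.png")
def info(i):
    g=cv2.cvtColor(i,cv2.COLOR_BGR2GRAY)
    for nm,(r0,r1,c0,c1),th in(("post",(110,160,265,310),45),("pivot",(178,202,275,300),90)):
        s=g[r0:r1,c0:c1];m=(s<th).astype(np.uint8);n,l,q,cc=cv2.connectedComponentsWithStats(m)
        k=1+np.argmax(q[1:,4]) if n>1 else 0;print(nm,cc[k]+[c0,r0],q[k],s.min())
info(old);info(im)
for a in(1.5,1.57,1.65):print(a,proj(C+u*(83-38*np.sin(a))+v*38*np.cos(a)+[0,0,81.5],K,V).round(1))
print("pivot",proj(C+83*u+[0,0,62.5],K,V))
```

```text
[659.60956005 -29.9928527  122.52999684] 24.55 [-0.15039119  0.14411614 -0.98092944]
post [285.66666667 125.        ] [19 14  4  3  6] 43
pivot [289.13687151 188.32960894] [  3   0  22  22 358] 49
post [285.66666667 118.66666667] [20  8  2  2  3] 43
pivot [286.7030303  184.77575758] [  0   0  25  17 330] 57
1.5 [[289.7 125.5]]
1.57 [[285.  125.3]]
1.65 [[279.6 125.5]]
pivot [[284.32027602 183.49951373]]
```

Run:
```python
from h import *
for n in("w4","w5"):
    i=cv2.imread(f"pics/{n}.png").astype(int)
    print(n,i[150,285],i[150,240])
    m=((i[...,2]-i[...,1]>4)&(i[...,0]-i[...,1]>-6)&(i.sum(2)>240)).astype(np.uint8);z=np.zeros_like(m);z[112:182,262:312]=m[112:182,262:312]
    rows=[(r,np.nonzero(z[r])[0]) for r in range(138,176,3)]
    print([(r,x.min(),x.max(),len(x)) for r,x in rows if len(x)])
    g=cv2.cvtColor(i.astype(np.uint8),cv2.COLOR_BGR2GRAY)[112:150,262:312]
    for t in(65,75,85):
        k,l,q,cc=cv2.connectedComponentsWithStats((g<t).astype(np.uint8));j=1+np.argmax(q[1:,4]);print(t,cc[j]+[262,112],q[j])
    # far wall outer edge slope
    G=cv2.cvtColor(i.astype(np.uint8),cv2.COLOR_BGR2GRAY)
```

```text
w4 [115 125 138] [135 156 165]
[(168, np.int64(295), np.int64(295), 1)]
65 [282.61304348 131.40869565] [ 13  10  16  19 230]
75 [282.69387755 131.41632653] [ 13  10  17  19 245]
85 [283.34754098 129.82622951] [ 12   6  20  24 305]
w5 [117 127 140] [136 156 167]
[]
65 [284.64757709 125.8061674 ] [ 15   5  16  18 227]
75 [284.70416667 125.89583333] [ 15   5  16  19 240]
85 [285.5049505  124.43564356] [ 15   1  19  23 303]
```

```bash
python3 -c "
from bench import arm;print(arm.job_done())"
```

```text
the job is handed in; nothing more can be done
None
```

The cover is pushed back against the far wall and seated level in its recess, the turn-button is locked straight across it at about 1.57 rad, and the job was handed in at about 25 s. I never worked near the jar, spool or sanding block and saw no sign they moved, though the arm hid the sanding block in the last overhead image.

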